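# Seat a bonsai box in the drilling jig and snap the toggle clamp shut

## Robot

A 6-joint arm with a two-finger parallel gripper is mounted at the origin on the work surface. World frame = base frame: x ahead of the robot, y to its left, z up, the work surface at z = 0. Lengths are in m, angles in rad, forces in N, time in s.
With the tool pointing down it reaches from about 0.325 to 0.9 m from the base axis. Payload 3.5 kg.
Tool frame: the origin (TCP) lies at the centre of the arm's flange, where the gripper is bolted on; the fingertips stand 173 mm ahead of it and the grasp point (between the pads) lies 155 mm ahead of it; z points along the fingers, y is the direction in which the jaws open and shut (so a half turn about z gives the same grasp; the last joint's range is limited). The gripper opens to 85 mm and grips with 20 to 120 N. Pads are 22 mm wide; open, the fingers measure 114 mm over their backs; the gripper's body (76 mm by 85 mm) begins 54 mm behind the grasp point. The pads swing forward as they close: fully open they stand 13 mm farther back than shut.
Start: joints at [1.176, 0.276, -0.026, 1.268, 0, 1.467], TCP at [0.18, 0.599, 0.405] pointing down, gripper open.
Joint ranges: [-3.12, 3.12], [-0.85, 1.88], [-1.08, 1.24], [-1.95, 2.15], [-1.57, 1.53], [-3.14, 3.14]. Speed limits (rad/s): [2.57, 2.57, 3.14, 3.14, 3.14, 3.14].

## Interface

Orientations are given as a unit quaternion [w, x, y, z].
In Python, from plant import ctrl gives the robot as it stands.
- The arm moves only by the tool jog_arm, never from a script. Its argument "commands" is text: rows parted by semicolons, each of 7 numbers parted by spaces: the opening in per cent of the stroke, from 0 (shut) to 100 (fully open), then the shift along the world's x, y, z in m, then the turn, a rotation vector about the world's x, y, z in degrees. In form: hand tx ty tz wx wy wz; .... A call has 1 to 10 rows; each row is the pose to reach, as a shift and turn from the pose measured when the call began; what a row does not reach only later rows make up. A row lasts 1/12 s, in which the tool goes at most 41.7 mm and 7.16 degrees, less where a joint would pass 70% of its speed; a pose out of reach is approached as far as the arm can. A call with a gripper value outside its range is refused whole. The fingers move at their own pace and stop on an object; "force" is the grip in N (left out, the last holds). Time passes only in rows, so rows that repeat a pose let the fingers close. It gives the time, the measured TCP pose, the force and the opening at its end, in the units of the state.
- ctrl.get_obs(): the state, without advancing time (a new reading comes with each control period).
- ctrl.grab_frame(name): name is "side" or "top" or "wrist"; returns a dict with "pixels" (384x512x3 uint8, red, green, blue), "K" (3x3 intrinsics, pixels), "k1" (the pictures are not rectified: a ray, as slopes to the right and down, at radius r is drawn at 1 + k1 r^2 times it, then the intrinsics apply), "extrinsics" (4x4, takes a point from world to camera coordinates); the wrist camera has in their place "mount" (4x4, takes a point from camera to tool coordinates, whose origin is the TCP and whose axes are the flange's). Camera axes: x right, y down, z forward; pixel columns grow to the right and rows downward; lengths in m; the calibration is good to about 2 mm. A picture is of the moment at which its call begins: read the wrist's pose just before it. There is no depth.
- ctrl.sign_off(): hands the job in, once; it reports no verdict.
The state is a dict: "clock": time; "qpos": joint angles; "qd": joint speeds; "joint_efforts": joint torques, N m; "position": TCP position; "tool_rot": TCP orientation; "wrist_force": force on the tool from outside, world axes, zero at the start; "torque": the same for the moment, N m; "width": opening from 0.0 (shut) to 1.0 (fully open).
Only numpy, scipy, OpenCV 4.12 (cv2) and the standard library are available. Lean on these libraries where they do the work, as an engineer would, in place of code of your own. Each camera call takes 0.05 s, during which the arm holds its last target. There are 200 camera calls.

## Task

Push the upturned cedar box along the jig until it sits fully home against the end stop, with the clamp still open; then push the red clamp lever over past centre so that it snaps fully shut and its rubber foot holds the box down. Work by pushing with the fingers only: lift nothing off the jig, and leave the pots, bottle, jar, cup and dibber where they stand. Finish with the hand clear.

Things in the scene. Friction and masses are not known exactly. Their poses are not given: they have to be found in the camera images.
- jig: Plywood drilling jig fixed to the table: board 230 x 270 x 12 mm (own x -145 to 85, y -100 to 170 mm). Origin: at table height under the middle of the box's home place. x: along the track to the end stop (roughly away from the robot); y: across it to the clamp; z up. Two rails along x, inner faces at y = +-69 mm, tops 32 mm above the table, x = -125 to 65 mm.
- stop_face (a point): Centre of the end stop's near face, at x = 60, y = 0 mm in the jig's frame, 33 mm above the table. The stop is a wooden bar across the track, 162 mm wide, its top 54 mm above the table.
- cedar_box: Loose upturned cedar bonsai box, 120 (x) x 130 (y) x 50 mm high, 0.35 to 0.7 kg, on the jig board between the rails (4 mm play a side), 32 to 66 mm short of the stop. Two battens 8 mm high run along y on top at x = +-50 mm. Origin: centre of its underside, 12 mm above the table; axes as the jig's. Home: flat on the stop, origin over the jig's. Slides at 2 to 8 N.
- clamp_lever (a joint): Angle (rad) of the red over-centre clamp lever about an axis along the jig's x. 0: open, leaning 0.9 rad from upright towards the jig's +y; 1.2: shut, leaning 0.3 rad from upright towards -y. A spring holds it at both ends (5 N square to its tip starts it, 8 to 12 N pushed level); dead centre is near 0.65, past which it snaps on to 1.2 by itself. It works the clamp arm.
- lever_pivot (a point): Pivot of the clamp lever: at x = 20, y = 125 mm in the jig's frame, 70 mm above the table, between steel cheeks (x = 2 to 38, y = 89 to 147 mm, up to 85 mm above the table).
- lever_tip (a point): Outer end of the red lever, 110 mm from the pivot: a 12 mm steel rod whose outer 65 mm is a round red grip 22 mm thick. Open, the tip is 138 mm above the table and 86 mm beyond the pivot in the jig's +y; upright, 180 mm above the table. The space on its +y side is free.
- clamp_foot: Round rubber foot, 22 mm across, on a sprung spindle on the clamp arm (origin: on the arm's end, 32 mm from the rubber face). Open, the arm stands raised up to 175 mm above the table at jig x = 8 to 32, y = 30 to 105 mm. Shut with the box home, the foot presses on the box top at jig x = 20, y = 30 mm with about 3.5 N.
- pots_blue: Stack of two blue glazed pots, 100 mm across, 120 mm high; loose, to be left alone. Origin: centre of its underside.
- pots_clay: Stack of three terracotta pots, 100 mm across, 155 mm high; loose, to be left alone. Origin: centre of its underside.
- pots_white: Stack of two white glazed pots, 100 mm across, 120 mm high; loose, to be left alone. Origin: centre of its underside.
- spray_bottle: Green plastic spray bottle with a white head, 74 mm across, 195 mm high; loose, to be left alone. Origin: centre of its underside.
- feed_jar: Closed jar with a yellow cap, 70 mm across, 100 mm high; loose, to be left alone. Origin: centre of its underside.
- label_mug: White ceramic cup, 76 mm across, 85 mm high; loose, to be left alone. Origin: centre of its underside.
- dibber: Lying wooden T-handled dibber with a steel point, 170 mm long, 24 mm thick; loose, to be left alone. Origin: on its axis at table height, x along the point.
Not all that is in view belongs to the job. What is meant by the cedar_box is not blue, and is the larger of those in its own colour.

How it is judged:
On the way, in this order (a step that is already met when the one before it is completed fails the run):
1. the box sits against the end stop while the clamp is still open (x of cedar_box in the frame of jig between -0.004 and 0.004 m and angle between the x axis of cedar_box and the x axis of jig, either way round below 0.06 rad and value of joint clamp_lever below 0.3 rad), for 0.2 s.
2. the clamp lever has snapped shut (value of joint clamp_lever above 1.12 rad), for 0.2 s.
At the end, for the whole second after the job is handed in: The box is within 4 mm of its place against the end stop, square to the jig within 0.06 rad, flat (0.05 rad) and at rest, the lever is shut (joint above 1.12 rad) and the rubber foot presses on the box with more than 1.5 N (x of cedar_box in the frame of jig between -0.004 and 0.004 m and angle between the x axis of cedar_box and the x axis of jig, either way round below 0.06 rad and value of joint clamp_lever above 1.12 rad and contact force between clamp_foot and cedar_box above 1.5 N and linear speed of cedar_box below 0.01 m/s and angle between cedar_box's own z axis and vertical below 0.05 rad); the robot touches nothing.
It fails at once if the cedar box is lifted more than 10 mm or tipped more than 0.2 rad (z of cedar_box in the frame of jig above 0.022 m or angle between cedar_box's own z axis and vertical above 0.2 rad).
It fails at once if a bystander is moved by more than 20 mm (distance of any of pots_blue, pots_clay, pots_white, spray_bottle, feed_jar, label_mug, dibber from where it was at the start of the episode above 0.02 m).
It also fails if it takes over 45 s, if anything falls off the work surface, if the arm or the gripper's body presses on something with over 40 N, if the wrist force passes 120 N, or if a joint passes its speed limit or range.

## Working session

There is one attempt and no reset: what is moved stays moved. The work goes in short steps, Python scripts to look and compute and a tool call to move; the robot and the scene stay as the last step left them, time stands still between calls to the robot, and variables do not carry over. Pictures are saved under pics/ and viewed, about 8 in all and at most 12, crops included, and the job is handed in when it is done.

Besides the shell and the picture viewer there is one more tool, called after ">>>" as name(argument=value, ...) on one line, values as JSON. jog_arm: Moves the arm, as the interface text tells. Its arguments: {"type":"object","properties":{"commands":{"type":"string"},"force":{"type":"number"}},"required":["commands"]}

```bash
ls; mkdir -p pics; cat > h.py <<'E'
import numpy as np, cv2
from plant import ctrl
def dist(K,k1): return np.array([k1,0,0,0,0.])
def grab(n):
    f=ctrl.grab_frame(n); return f
def ray(f,uv):
    p=cv2.undistortPoints(np.array([[uv]],float),np.array(f["K"],float),dist(0,f["k1"]))[0,0]
    E=np.array(f["extrinsics"]);R,t=E[:3,:3],E[:3,3]
    return -R.T@t, R.T@np.array([p[0],p[1],1.])
def onz(f,uv,z):
    c,d=ray(f,uv); return c+d*(z-c[2])/d[2]
def proj(f,P):
    E=np.array(f["extrinsics"]);r=cv2.Rodrigues(E[:3,:3])[0]
    return cv2.projectPoints(np.array(P,float).reshape(-1,1,3),r,E[:3,3],np.array(f["K"],float),dist(0,f["k1"]))[0][:,0]
def two(f,a,g,b):
    c1,d1=ray(f,a);c2,d2=ray(g,b)
    s=np.linalg.lstsq(np.c_[d1,-d2],c2-c1,rcond=None)[0]
    p,q=c1+s[0]*d1,c2+s[1]*d2
    return (p+q)/2,np.linalg.norm(p-q)
def save(f,n): cv2.imwrite("pics/"+n,cv2.cvtColor(f["pixels"],cv2.COLOR_RGB2BGR))
E
python3 - <<'E'
from h import *
import pickle
fs={n:grab(n) for n in("top","side")}
pickle.dump(fs,open("f0.pkl","wb"))
for n in fs: save(fs[n],n+"0.png"); print(n,ray(fs[n],(256,192)))
print(ctrl.get_obs())
E
```

```text
pics
top (array([0.24140054, 0.04612325, 1.6785285 ]), array([ 0.2088533 , -0.00392285, -0.97796342]))
side (array([0.50848397, 0.9869419 , 0.8541516 ]), array([ 0.03882855, -0.80069219, -0.59782095]))
{'clock': 0.1, 'qpos': array([ 1.17560944e+00,  2.77070061e-01, -2.77361024e-02,  1.26801746e+00,
       -1.85251932e-05,  1.46739724e+00]), 'qd': array([ 0.00017189, -0.00127741,  0.00264346, -0.00228698,  0.00059032,
       -0.00102452]), 'joint_efforts': array([ 7.26598264e-04, -4.46706033e+01,  2.96129501e+01,  8.46145791e-03,
       -1.07915680e-04, -2.54917346e-06]), 'position': array([0.17966301, 0.59824623, 0.40366662]), 'tool_rot': array([-2.41109355e-04,  1.45376805e-01,  9.89375842e-01, -9.84596614e-04]), 'wrist_force': array([-0.58199489,  0.53470402, -0.61558204]), 'torque': array([-0.02353893,  0.01747614,  0.00504396]), 'width': 1.00219093917119}
```

View pics/top0.png

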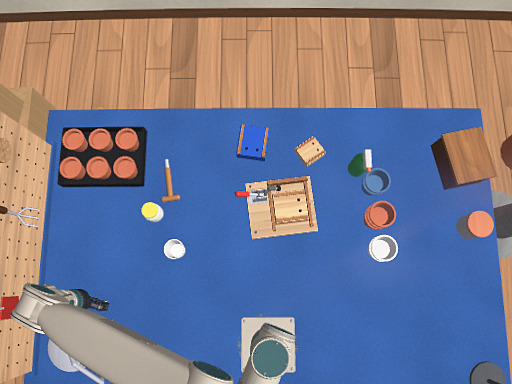

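View pics/side0.png

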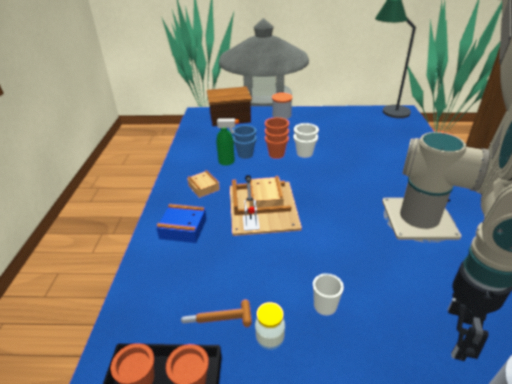

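Views: the top picture shows the jig at (282,208), with its clamp and red lever at (245,194). Things that could be taken for the cedar box in the top view are:
- the box on the jig at (291,205)
- the small cedar box at (311,150)
- the blue box at (252,142)
- the dark brown box or furniture at (463,157)

I choose the one on the jig, the larger cedar one, and check it in a close crop.

```bash
python3 - <<'E'
from h import *
import pickle
fs=pickle.load(open("f0.pkl","rb"))
a=cv2.resize(fs["top"]["pixels"][165:250,235:335],None,fx=5.5,fy=5.5,interpolation=cv2.INTER_CUBIC)
a=cv2.resize(fs["top"]["pixels"][168:248,240:325],(638,600),interpolation=cv2.INTER_CUBIC)
cv2.imwrite("pics/crop_top.png",a[:,:,::-1])
E
```

```text
(no output)
```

View pics/crop_top.png

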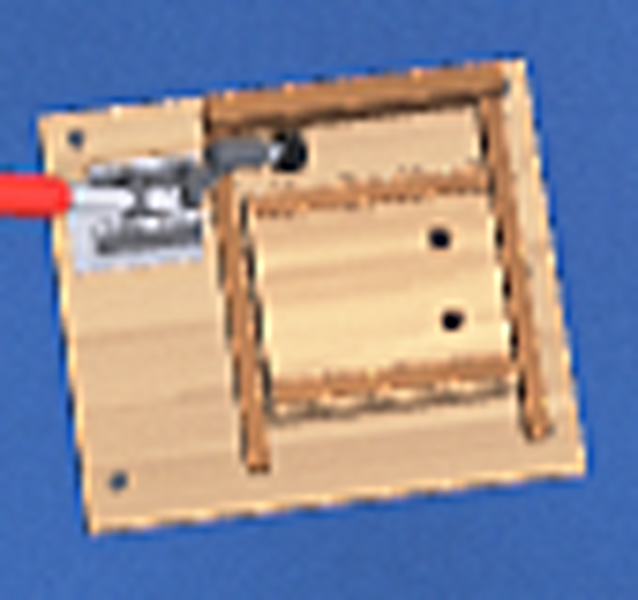

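The crop shows the box with its two battens between the rails, short of the stop. The board corners are at crop (38,115), (525,62), (585,472) and (92,533). I fit the jig pose from those.

```bash
python3 - <<'E'
from h import *
import pickle
fs=pickle.load(open("f0.pkl","rb"));f=fs["top"]
cr=lambda u,v:(240+(u+.5)/7.506-.5,168+(v+.5)/7.5-.5)
px=[cr(*p) for p in[(38,115),(525,62),(585,472),(92,533)]]
W=np.array([onz(f,p,.012)[:2] for p in px]);J=np.array([[85,170],[85,-100],[-145,-100],[-145,170]])/1e3
print(W,[np.linalg.norm(W[i]-W[i-1]) for i in range(4)])
a=W-W.mean(0);b=J-J.mean(0)
yaw=np.arctan2((b[:,0]*a[:,1]-b[:,1]*a[:,0]).sum(),(a*b).sum())
R=np.array([[np.cos(yaw),-np.sin(yaw)],[np.sin(yaw),np.cos(yaw)]]);t=W.mean(0)-R@J.mean(0)
print("yaw",yaw,np.degrees(yaw),"t",t,"res",W-(J@R.T+t))
np.savez("jig.npz",R=R,t=t,yaw=yaw)
# box batten corners, tries z
for z in(.062,.070):
  for n,p in dict(farbat_l=(250,205),farbat_r=(488,178),nearbat_l=(275,390),nearbat_r=(510,362)).items():
    print(z,n,(R.T@(onz(f,cr(*p),z)[:2]-t))*1e3)
# lever tip check across views
for n in fs:
  P=[list(R@[.02,.125+.086]+t)+[.138]]; print(n,proj(fs[n],P))
  h=cv2.cvtColor(fs[n]["pixels"],cv2.COLOR_RGB2HSV);q=proj(fs[n],P)[0].astype(int)
  m=((h[...,0]<6)|(h[...,0]>174))&(h[...,1]>190)&(h[...,2]>120)
  ys,xs=np.nonzero(m[q[1]-25:q[1]+25,q[0]-25:q[0]+25]);
  print(xs.min()+q[0]-25,xs.max()+q[0]-25,ys.min()+q[1]-25,ys.max()+q[1]-25)
w=grab("wrist");print(w["mount"])
T=lambda x,y,z:(R@[x,y]+t).round(4).tolist()+[z]
print("pivot",T(.02,.125,.07),"stopface",T(.06,0,.033))
E
```

```text
[[ 0.63582509  0.08596222]
 [ 0.66440033 -0.18208384]
 [ 0.43752949 -0.20711501]
 [ 0.40651866  0.05731935]] [np.float64(0.23108840807778389), np.float64(0.26956490356155643), np.float64(0.22824753143255105), np.float64(0.26624650490138224)]
yaw 0.11383764753262424 6.522416753317218 t [ 0.56984994 -0.09284502] res [[ 8.35947094e-04  2.52259441e-04]
 [-1.25863745e-03  4.58616500e-04]
 [ 3.81849055e-04  1.55359402e-03]
 [ 4.08413032e-05 -2.26446996e-03]]
0.062 farbat_l [12.07516205 64.69281611]
0.062 farbat_r [ 11.55021915 -62.40495678]
0.062 nearbat_l [-87.36947178  64.32755438]
0.062 nearbat_r [-87.4362293  -59.78026727]
0.07 farbat_l [10.47859016 65.24058341]
0.07 farbat_r [  9.95624514 -61.22819829]
0.07 nearbat_l [-88.47390445  64.87712932]
0.07 nearbat_r [-88.54033161 -58.61649804]
top [[235.08629651 193.31392576]]
235 248 192 196
side [[251.51944353 210.15273685]]
249 253 207 212
[[-1.14293660e-04 -9.61778222e-01 -2.73829578e-01  6.98717192e-02]
 [ 9.99999700e-01 -3.19587879e-04  7.05106577e-04  9.31148443e-05]
 [-7.65668764e-04 -2.73829415e-01  9.61777971e-01  3.04625753e-02]
 [ 0.00000000e+00  0.00000000e+00  0.00000000e+00  1.00000000e+00]]
pivot [0.5755, 0.0336, 0.07] stopface [0.6295, -0.086, 0.033]
```

Everything is consistent: the board sides fit within 4 mm, the lever tip matches in both views, and the box is about 39 mm short of the stop. Next I travel at height with a turn of 23° to line the jaws up with the jig's y.

>>> jog_arm(commands="60 0.24 -0.30 0 0 0 10;60 0.24 -0.30 0 0 0 23;60 0.24 -0.30 0 0 0 23;60 0.24 -0.30 0 0 0 23;60 0.24 -0.30 0 0 0 23;60 0.24 -0.30 0 0 0 23;60 0.24 -0.30 0 0 0 23;60 0.24 -0.30 0 0 0 23;60 0.24 -0.30 0 0 0 23;60 0.24 -0.30 0 0 0 23")

```text
clock: 0.98
position: [0.422, 0.2948, 0.4037]
tool_rot: [0.001, -0.053, 0.999, -0.002]
wrist_force: [0.3, 1.3, 0.2]
width: 0.602
```

>>> jog_arm(commands="60 0.012 -0.403 0 0 0 0.4;60 0.012 -0.403 0 0 0 0.4;60 0.012 -0.403 0 0 0 0.4;60 0.012 -0.403 0 0 0 0.4;60 0.012 -0.403 0 0 0 0.4;60 0.012 -0.403 0 0 0 0.4;60 0.012 -0.403 0 0 0 0.4;60 0.012 -0.403 0 0 0 0.4;60 0.012 -0.403 0 0 0 0.4;60 0.012 -0.403 0 0 0 0.4")

```text
clock: 1.82
position: [0.4335, -0.1109, 0.4036]
tool_rot: [0.001, -0.055, 0.998, -0.002]
wrist_force: [0.0, 0.2, 0.5]
width: 0.603
```

>>> jog_arm(commands="60 0 0 -0.10 0 0 0;60 0 0 -0.10 0 0 0;60 0 0 -0.10 0 0 0;60 0 0 -0.10 0 0 0")

```text
clock: 2.15
position: [0.4305, -0.1102, 0.2988]
tool_rot: [-0.004, -0.055, 0.999, 0.0]
wrist_force: [-0.6, 0.3, 0.1]
width: 0.6
```

```bash
python3 - <<'E'
from h import *
o=ctrl.get_obs();print(o["position"],o["tool_rot"],o["wrist_force"])
f=grab("wrist");g=grab("side");a=g["pixels"][110:260,180:380]
im=np.hstack([cv2.resize(f["pixels"],(400,300)),cv2.resize(a,(400,300),interpolation=cv2.INTER_CUBIC)])
cv2.imwrite("pics/w1.png",im[:,:,::-1])
E
```

```text
[ 0.43053187 -0.1102344   0.29880838] [-4.07403680e-03 -5.45494602e-02  9.98502751e-01  1.19308559e-04] [-0.5849294  0.2599604  0.0903707]
```

View pics/w1.png

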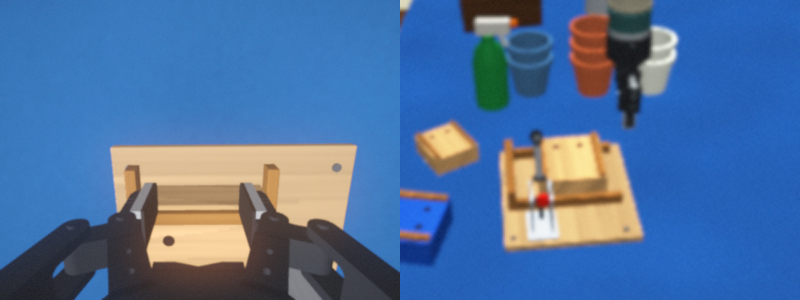

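The fingers stand between the rails on the near side of the box, with clearance. I go down, then push along jig x (direction 0.9935, 0.1136).

>>> jog_arm(commands="60 0 0 -0.04 0 0 0;60 0 0 -0.08 0 0 0;60 0 0.001 -0.10 0 0 0;60 0 0.001 -0.10 0 0 0;60 0 0.001 -0.10 0 0 0")

```text
clock: 2.67
position: [0.4341, -0.1098, 0.2044]
tool_rot: [0.0, -0.055, 0.998, -0.002]
wrist_force: [0.0, -0.6, -0.5]
width: 0.6
```

>>> jog_arm(commands="60 0.010 0.001 0 0 0 0;60 0.016 0.002 0 0 0 0;60 0.022 0.0025 0 0 0 0;60 0.028 0.003 0 0 0 0;60 0.034 0.004 0 0 0 0;60 0.040 0.0045 0 0 0 0;60 0.045 0.005 0 0 0 0;60 0.050 0.0057 0 0 0 0;60 0.050 0.0057 0 0 0 0")

```text
clock: 3.42
position: [0.4848, -0.1041, 0.2049]
tool_rot: [0.0, -0.056, 0.998, -0.002]
wrist_force: [-1.9, 0.5, 2.3]
width: 0.594
```

>>> jog_arm(commands="60 0.004 0.0005 0 0 0 0;60 0.008 0.001 0 0 0 0;60 0.011 0.0012 0 0 0 0;60 0.011 0.0012 0 0 0 0")

```text
clock: 3.75
position: [0.4967, -0.1029, 0.205]
tool_rot: [0.001, -0.056, 0.998, -0.002]
wrist_force: [0.4, 0.1, -0.5]
width: 0.6
```

>>> jog_arm(commands="60 0.002 0.0002 0 0 0 0;60 0.004 0.0005 0 0 0 0;60 0.006 0.0007 0 0 0 0;60 0.006 0.0007 0 0 0 0")

```text
clock: 4.08
position: [0.5011, -0.1021, 0.2048]
tool_rot: [-0.002, -0.056, 0.998, -0.003]
wrist_force: [-8.8, -2.0, 6.5]
width: 0.601
```

```bash
python3 - <<'E'
from h import *
g=grab("side");f=grab("wrist");t=grab("top")
im=np.hstack([cv2.resize(f["pixels"],(400,300)),cv2.resize(g["pixels"][165:240,220:320],(400,300),interpolation=cv2.INTER_CUBIC)])
im2=cv2.resize(t["pixels"][173:233,240:320],(400,300),interpolation=cv2.INTER_CUBIC)
cv2.imwrite("pics/w2.png",np.vstack([im,np.hstack([im2,im2*0])])[:,:,::-1])
E
```

```text
(no output)
```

View pics/w2.png

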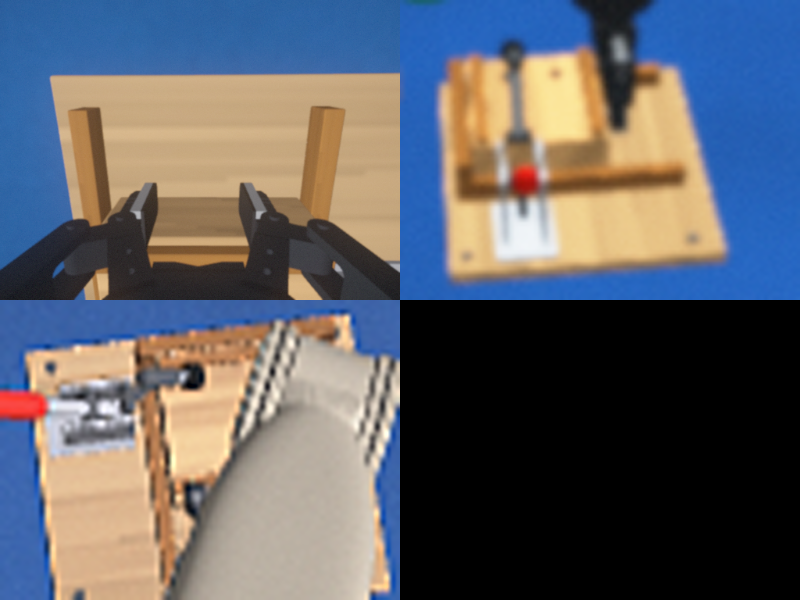

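The box is now at the stop or within a few mm of it, and the fingers bear on it with about 9 N. I press on until the force clearly rises, to be sure it's seated.

>>> jog_arm(commands="60 0.003 0.0003 0 0 0 0;60 0.005 0.0006 0 0 0 0;60 0.007 0.0008 0 0 0 0;60 0.007 0.0008 0 0 0 0")

```text
clock: 4.57
position: [0.5033, -0.1013, 0.2041]
tool_rot: [-0.009, -0.055, 0.998, -0.003]
wrist_force: [-19.0, -4.7, 14.5]
width: 0.599
```

Seated: 2 mm of travel gave 10 N more. I back off and rise.

>>> jog_arm(commands="60 -0.03 -0.0034 0 0 0 0;60 -0.045 -0.005 0 0 0 0;60 -0.045 -0.005 0.04 0 0 0;60 -0.045 -0.005 0.08 0 0 0;0 -0.045 0 0.12 0 0 0;0 -0.045 0.03 0.16 0 0 0;0 -0.045 0.06 0.20 0 0 0;0 -0.04 0.10 0.20 0 0 0;0 -0.03 0.14 0.20 0 0 0;0 -0.02 0.18 0.20 0 0 0")

```text
clock: 5.4
position: [0.4823, 0.0715, 0.4071]
tool_rot: [-0.005, -0.055, 0.998, -0.003]
wrist_force: [0.7, 0.0, -0.7]
width: 0.001
```

>>> jog_arm(commands="0 0.04 0.04 0 0 0 0;0 0.076 0.08 0 0 0 0;0 0.076 0.098 0 0 0 0;0 0.076 0.098 0 0 0 0;0 0.076 0.098 0 0 0 0")

```text
clock: 5.82
position: [0.5597, 0.1717, 0.4071]
tool_rot: [-0.004, -0.056, 0.998, -0.003]
wrist_force: [0.1, -0.9, -0.4]
width: 0.004
```

```bash
python3 - <<'E'
from h import *
o=ctrl.get_obs();print(o["position"],o["tool_rot"],o["wrist_force"],o["width"])
g=grab("side");t=grab("top")
im2=cv2.resize(t["pixels"][168:238,235:325],(400,300),interpolation=cv2.INTER_CUBIC)
cv2.imwrite("pics/w3.png",np.hstack([im2,cv2.resize(g["pixels"][150:240,205:325],(400,300),interpolation=cv2.INTER_CUBIC)])[:,:,::-1])
E
```

```text
[0.55970659 0.17174213 0.40713429] [-0.00421594 -0.05638892  0.99839645 -0.00265507] [ 0.0503847  -0.85104153 -0.41966962] 0.003582727434878645
```

View pics/w3.png

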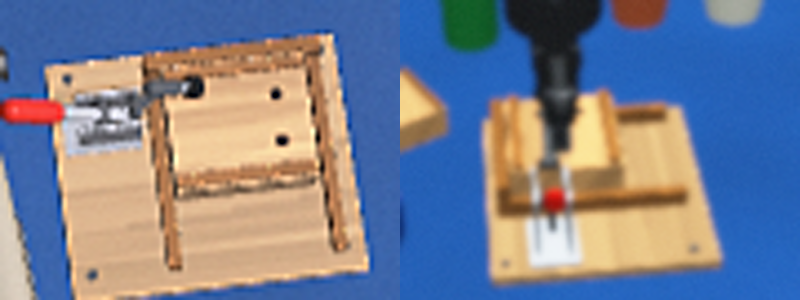

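The box sits hard by the stop. The near batten's middle is at crop (178,185) to (318,172). A quick check by ray, before going for the lever.

```bash
python3 - <<'E'
from h import *
import pickle
f=pickle.load(open("f0.pkl","rb"))["top"];j=np.load("jig.npz");R,t=j["R"],j["t"]
for p in[(178,186),(318,173)]:
  q=(235+(p[0]+.5)/4.444-.5,168+(p[1]+.5)/4.286-.5)
  print(R.T@(onz(f,q,.07)[:2]-t)*1e3)
o=ctrl.get_obs()["position"];print("tcp jig",R.T@(o[:2]-t)*1e3)
d=R@[.02,.258]+t-o[:2];print("to lever start",d,.291-o[2])
E
```

```text
[-54.2470456   66.49303095]
[-57.07350725 -57.85818331]
tcp jig [ 18.30823921 261.95158827]
to lever start [ 0.00212968 -0.00373384] -0.11601464119787985
```

The pick reads -54 to -57 mm against -50 expected, and one pixel is about 4 mm. So I take one finer measurement, averaging profiles over the battens.

```bash
python3 - <<'E'
from h import *
import pickle
j=np.load("jig.npz");R,t=j["R"],j["t"]
f0=pickle.load(open("f0.pkl","rb"))["top"];f1=grab("top")
xs=np.arange(-110,71,1.)
def prof(f,z,ys=np.arange(-50,16,2.)):
  P=np.array([[*(R@[x/1e3,y/1e3]+t),z] for x in xs for y in ys])
  q=proj(f,P).astype(np.float32).reshape(len(xs),len(ys),2)
  s=cv2.remap(f["pixels"],q[...,0],q[...,1],cv2.INTER_LINEAR).astype(float)
  return s[...,2].mean(1)
for n,f in(("before",f0),("after",f1)):
  p=prof(f,.07); print(n); print(" ".join(f"{int(x)}:{v:.0f}" for x,v in zip(xs[::3],p[::3])))
a,b=prof(f0,.07),prof(f1,.07)
sc=[(np.corrcoef(a[:110],np.roll(b,-0)[s:110+s])[0,1],s) for s in range(20,60)]
print(sorted(sc)[-3:])
E
```

```text
before
-110:150 -107:117 -104:92 -101:107 -98:126 -95:100 -92:87 -89:86 -86:101 -83:132 -80:159 -77:168 -74:173 -71:172 -68:159 -65:143 -62:140 -59:152 -56:163 -53:168 -50:166 -47:163 -44:157 -41:152 -38:149 -35:148 -32:146 -29:145 -26:146 -23:143 -20:141 -17:138 -14:141 -11:143 -8:143 -5:144 -2:145 1:134 4:100 7:85 10:88 13:99 16:122 19:145 22:153 25:155 28:155 31:154 34:152 37:149 40:150 43:152 46:141 49:98 52:50 55:52 58:71 61:86 64:84 67:82 70:100
after
-110:146 -107:137 -104:133 -101:135 -98:136 -95:139 -92:139 -89:135 -86:133 -83:133 -80:135 -77:141 -74:145 -71:138 -68:112 -65:83 -62:94 -59:118 -56:108 -53:83 -50:81 -47:88 -44:111 -41:140 -38:157 -35:162 -32:165 -29:158 -26:140 -23:132 -20:139 -17:150 -14:158 -11:158 -8:156 -5:151 -2:146 1:143 4:141 7:139 10:137 13:138 16:139 19:134 22:134 25:135 28:136 31:136 34:135 37:138 40:134 43:110 46:83 49:83 52:89 55:97 58:98 61:81 64:77 67:78 70:95
[(np.float64(0.9721865970624886), 41), (np.float64(0.9787727045240366), 39), (np.float64(0.9927779074376398), 40)]
```

The battens are now at about -51 and +49 mm, so the box is about 1 mm from home, and the correlation shows a 40 mm shift. Now I go down beside the lever and push along jig -y (direction 0.114, -0.994).

>>> jog_arm(commands="0 0.002 0.002 -0.04 0 0 0;0 0.002 0.002 -0.08 0 0 0;0 0.002 0.002 -0.118 0 0 0;0 0.002 0.002 -0.118 0 0 0;0 0.002 0.002 -0.118 0 0 0")

```text
clock: 6.38
position: [0.5582, 0.1694, 0.2875]
tool_rot: [-0.008, -0.054, 0.999, -0.004]
wrist_force: [-0.1, 0.5, 1.1]
width: 0.001
```

>>> jog_arm(commands="0 0.0014 -0.012 0 0 0 0;0 0.0027 -0.024 0 0 0 0;0 0.0036 -0.032 0 0 0 0;0 0.0046 -0.040 0 0 0 0;0 0.0055 -0.048 0 0 0 0")

```text
clock: 6.8
position: [0.5643, 0.1283, 0.294]
tool_rot: [-0.006, -0.056, 0.998, 0.015]
wrist_force: [-15.7, 48.7, 31.1]
width: -0.001
```

High force (49 N in, 31 N up): the lever jams by friction against the vertical finger as its tip rises. I back off and look, then push along the tip's arc, rising with it.

>>> jog_arm(commands="0 -0.0015 0.015 0 0 0 0;0 -0.003 0.03 0 0 0 0;0 -0.003 0.03 -0.008 0 0 -0.5;0 -0.003 0.03 -0.012 0 0 -0.5;0 -0.003 0.03 -0.012 0 0 -0.5")

```text
clock: 7.22
position: [0.561, 0.1573, 0.2814]
tool_rot: [-0.006, -0.051, 0.999, 0.015]
wrist_force: [-0.0, -0.4, -0.5]
width: 0.002
```

```bash
python3 - <<'E'
from h import *
j=np.load("jig.npz");R,t=j["R"],j["t"]
o=ctrl.get_obs();print(o["position"],o["tool_rot"],o["wrist_force"],"jig",R.T@(o["position"][:2]-t)*1e3)
g=grab("side");f=grab("top")
for n,k in(("side",g),("top",f)): print(n,proj(k,[[*(R@[.02,.125+.11*np.sin(a)]+t),.07+.11*np.cos(a)] for a in(.9,.75,.6)]).round(1).tolist())
im2=cv2.resize(f["pixels"][168:238,225:315],(400,300),interpolation=cv2.INTER_CUBIC)
cv2.imwrite("pics/w4.png",np.hstack([im2,cv2.resize(g["pixels"][160:250,205:325],(400,300),interpolation=cv2.INTER_CUBIC)])[:,:,::-1])
E
```

```text
[0.56100456 0.15726297 0.28143481] [-0.00604912 -0.0514863   0.99854429  0.01489538] [-0.02438836 -0.37683883 -0.46852793] jig [ 19.62212913 249.4939266 ]
side [[251.5, 210.1], [251.1, 204.6], [250.7, 199.3]]
top [[235.0, 193.3], [237.8, 192.3], [241.2, 191.3]]
```

View pics/w4.png

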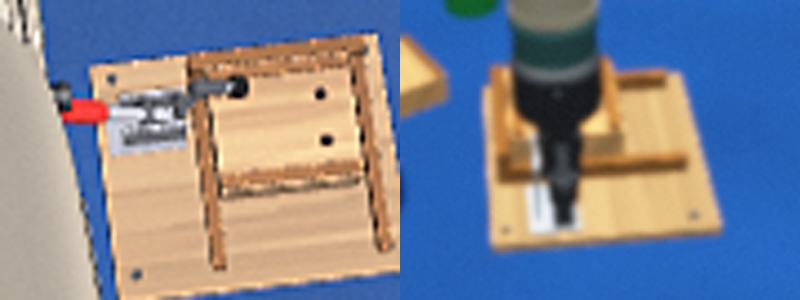

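>>> jog_arm(commands="0 0.0014 -0.012 0 0 0 0;0 0.0023 -0.020 0.005 0 0 0;0 0.003 -0.027 0.012 0 0 0;0 0.0038 -0.034 0.019 0 0 0;0 0.0045 -0.040 0.024 0 0 0")

```text
clock: 7.73
position: [0.565, 0.1189, 0.3077]
tool_rot: [-0.007, -0.052, 0.998, 0.022]
wrist_force: [-6.0, 16.2, 8.1]
width: 0.0
```

16 N and moving freely. I carry on along the arc past centre.

>>> jog_arm(commands="0 0.001 -0.008 0.006 0 0 0;0 0.002 -0.016 0.011 0 0 0;0 0.0027 -0.024 0.015 0 0 0;0 0.0036 -0.032 0.018 0 0 0;0 0.0046 -0.040 0.020 0 0 0")

```text
clock: 8.15
position: [0.5695, 0.0805, 0.3332]
tool_rot: [-0.005, -0.053, 0.998, 0.028]
wrist_force: [-9.3, 12.9, 15.4]
width: -0.001
```

>>> jog_arm(commands="0 0.001 -0.008 -0.004 0 0 0;0 0.002 -0.016 -0.005 0 0 0;0 0.0027 -0.024 -0.005 0 0 0;0 0.0027 -0.024 -0.005 0 0 0")

```text
clock: 8.48
position: [0.5722, 0.0546, 0.3279]
tool_rot: [-0.006, -0.052, 0.998, 0.027]
wrist_force: [0.2, -0.2, -0.0]
width: -0.0
```

```bash
python3 - <<'E'
from h import *
j=np.load("jig.npz");R,t=j["R"],j["t"]
o=ctrl.get_obs();print(o["position"],o["wrist_force"],"jig",R.T@(o["position"][:2]-t)*1e3)
g=grab("side");f=grab("top")
im2=cv2.resize(f["pixels"][168:238,225:315],(400,300),interpolation=cv2.INTER_CUBIC)
cv2.imwrite("pics/w5.png",np.hstack([im2,cv2.resize(g["pixels"][160:250,205:325],(400,300),interpolation=cv2.INTER_CUBIC)])[:,:,::-1])
E
```

```text
[0.57219543 0.05455653 0.32791767] [ 0.1858642  -0.1827927  -0.02946543] jig [ 19.07394002 146.18106735]
```

View pics/w5.png

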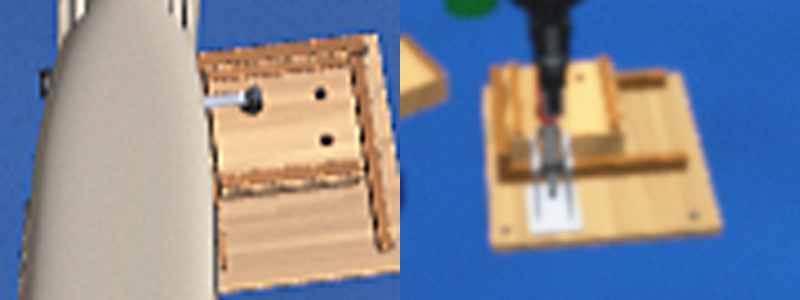

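It snapped over: the foot is down on the box and the force on the tool is zero. I retreat to +y, then up, and check.

>>> jog_arm(commands="0 -0.003 0.03 0 0 0 0;0 -0.007 0.065 0.01 0 0 0;0 -0.011 0.10 0.04 0 0 0;0 -0.015 0.14 0.08 0 0 0;0 -0.02 0.18 0.08 0 0 0;0 -0.03 0.22 0.08 0 0 0;0 -0.04 0.26 0.08 0 0 0;0 -0.04 0.26 0.08 0 0 0;0 -0.04 0.26 0.08 0 0 0")

```text
clock: 9.33
position: [0.5307, 0.3188, 0.4069]
tool_rot: [-0.007, -0.055, 0.998, 0.028]
wrist_force: [-0.3, -1.0, 0.7]
width: -0.001
```

```bash
python3 - <<'E'
from h import *
j=np.load("jig.npz");R,t=j["R"],j["t"]
o=ctrl.get_obs();print(o["position"],o["wrist_force"],o["clock"])
g=grab("side");f=grab("top")
J=lambda y,z:[*(R@[.02,y]+t),z]
for n,k in(("side",g),("top",f)): print(n,proj(k,[J(.125-.11*np.sin(.3),.07+.11*np.cos(.3)),J(.03,.062)]).round(1).tolist())
xs=np.arange(-110,71,3.);ys=np.arange(-50,16,2.)
q=proj(f,[[*(R@[x/1e3,y/1e3]+t),.07] for x in xs for y in ys]).astype(np.float32).reshape(len(xs),len(ys),2)
p=cv2.remap(f["pixels"],q[...,0],q[...,1],cv2.INTER_LINEAR)[...,2].mean(1)
print(" ".join(f"{int(x)}:{v:.0f}" for x,v in zip(xs,p)))
im2=cv2.resize(f["pixels"][168:238,235:325],(400,300),interpolation=cv2.INTER_CUBIC)
cv2.imwrite("pics/w6.png",np.vstack([np.hstack([im2,cv2.resize(g["pixels"][150:240,205:325],(400,300),interpolation=cv2.INTER_CUBIC)]),np.hstack([cv2.resize(k["pixels"],(400,300)) for k in(f,g)])])[:,:,::-1])
E
```

```text
[0.53067534 0.31882922 0.40692167] [-0.34311653 -1.03147565  0.70712307] 9.3333
side [[248.4, 177.8], [248.4, 194.3]]
top [[266.4, 187.5], [281.3, 191.9]]
-110:147 -107:138 -104:134 -101:135 -98:137 -95:139 -92:140 -89:136 -86:134 -83:134 -80:136 -77:142 -74:145 -71:139 -68:113 -65:84 -62:95 -59:118 -56:108 -53:83 -50:82 -47:88 -44:112 -41:141 -38:158 -35:164 -32:166 -29:158 -26:140 -23:133 -20:140 -17:151 -14:159 -11:159 -8:156 -5:152 -2:147 1:144 4:142 7:140 10:138 13:139 16:139 19:134 22:134 25:135 28:137 31:137 34:136 37:139 40:134 43:111 46:83 49:84 52:90 55:98 58:99 61:81 64:77 67:77 70:95
```

View pics/w6.png

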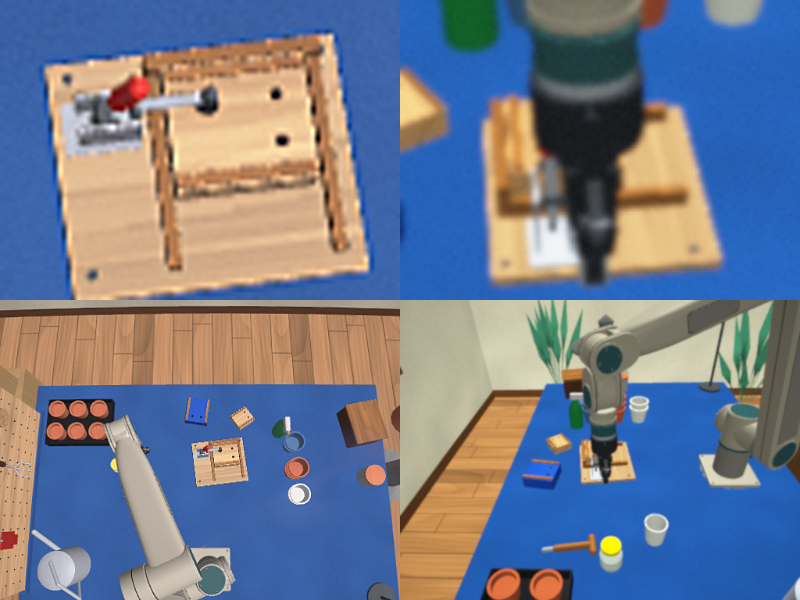

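The lever tip is at crop (143,83) (shut pose predicted at about (140,84)). The foot is at (208,98) (predicted about (206,102)), the box profile is unchanged and the bystanders are in place. I hand in.

```bash
python3 -c "
from h import *
print(ctrl.sign_off())"
```

```text
the job is handed in; nothing more can be done
None
```

I pushed the cedar box about 40 mm onto the end stop with the clamp open, then pushed the red lever over centre until it snapped shut. The hand is clear and the job was handed in at about 9.4 s; the system gives no verdict.

**What the last checks showed:**
- **Box:** the batten profile puts it about 1 mm from home, and it did not change after clamping.
- **Lever and foot:** both are within about 2 mm of where the shut pose predicts. I could not measure the foot's force on the box.
- **Hand and bystanders:** wrist force is about zero (1.3 N or less), with the hand well away. By eye, all bystanders stand where they were.

**What failed or disagreed:**
- **First lever push:** pushing level jammed by friction at about 49 N sideways and 31 N upwards. That was on the fingers, within the wrist limit. I backed off and followed the tip's arc, which worked at about 16 N.
- **Box position:** a rough pixel pick read 4 to 7 mm short of home. The finer profile and the 19 N reaction from the stop contradicted that, so I went with the finer measurement.

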